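# Unpin the coffee sample chest and open its lid past the hidden safety catch

### The job

Open the coffee sample chest: pull its yellow-headed retaining pin sideways out of the staple and lay it in the white tray. Then reach under the lid's raised front edge, push the hidden red spring catch aside (to the left as you face the chest's front, away from the robot's base) and, while it is held aside, lift the lid; swing the lid back to its stop and leave it standing wide open. Do not knock over or push about the other things on the counter.

Things in the scene. Friction and masses are not known exactly. Their poses are not given: they have to be found in the camera images.
- chest: Dark wooden sample chest, fixed. Origin: centre of its underside, on the counter; -x is its front, which faces the robot's left side (turned up to 0.3 rad either way); +y points away from the robot. 'Chest' coordinates below are mm in this frame, lid shut. Box x -85..85, y -125..125; walls up to z 117, front wall to z 95. Metal lid plate z 118..126, x -135..85, y -130..130, overhanging the front wall by 50 mm.
- staple (a point): Middle of the fixed steel staple's opening, at lid top level: chest x -106, y -65, z 126. An upright loop of 6 mm bar with legs at x -118 and x -94, inside top at z 152; it rises through a 30 mm wide notch in the lid's front edge (chest y -80..-50). The pin lies through it along y.
- keeper (a point): Foot of the L-shaped keeper that hangs under the lid, chest x -95, y 2, z 88: the catch's hook lies over it. The keeper fills x -104..-86, y -12..10, z 88..118 and moves with the lid.
- lid (a joint): Lid opening angle (rad): 0 shut as found, 1.2 wide open at its stop. Hinge along the chest's y at the rear (point lid_hinge). The lid weighs about 0.45 kg on a stiff friction hinge: it stays wherever it is left; 5 to 9 N upward at the front edge lifts it. With the pin out it still rises only about 4 mm before the catch holds it.
- lid_hinge (a point): Point on the hinge line, chest x 85, y 0, z 118; fixed to the chest.
- lid_edge (a point): Point on the lower front edge of the lid, straight in front of and above the catch tab: chest x -135, y 64, z 118 when shut; 220 mm from the hinge line; moves with the lid. A red arrow-like mark lies on the lid's top here.
- catch (a joint): Sprung safety catch under the lid's front edge: slides towards the chest's +y, 0 at rest (m), 0.025 at its stop. Spring 3 N at rest, 6.8 N at the stop; it springs back when let go. From 0.014 on its hook is clear of the keeper and the lid can be lifted; it must be held aside until the lid's edge has risen about 15 mm.
- catch_tab (a point): Front end of the push face of the catch's red tab, mid height: chest x -122, y 60, z 86 at rest. Tab: upright plate x -122..-84, y 60..68, z 62..110, 13 mm behind the lid's edge. Push its -y face to +y with closed fingertips tilted some 45 degrees forward under the edge. At y 22..60 the space is free up to x -106; behind that lie the catch's steel parts (x -104..-84, y -3..60, z 68..103).
- pin: Retaining pin, 0.07 kg: steel rod 8 mm thick, flat yellow head. Origin level with its underside; rod along its own y from -34 to 33, axis at z 4; head 12 mm thick in x, y -58..-32, z 0..40, upright. At the start it lies on the lid at chest x -106, y about -68, z 126, axes within 0.05 rad of the chest's, rod through the staple, head towards chest -y. Pulled 45 mm towards -y it is out.
- pin_grip (a point): Where to grip the head from above, closing along the pin's x: pin x 0, y -45, z 24 (mm).
- pin_mid (a point): Middle of the whole pin's length: pin x 0, y -13, z 4 (mm).
- tray: White shallow open tray, fixed, 180 (x) by 140 (y) by 22 mm high, walls and floor 5 mm; origin at the centre of its underside on the counter. It stands on the robot's left or right, beyond the chest's front or behind its hinge.
- dish: Bystander: black open dish 160 by 120 by 35 mm, in the place where the tray is not; origin under its centre.
- jar: Bystander: white jar with a brass cap, 68 mm across, 85 mm high, in front of the chest; origin under its centre.
- syrup: Bystander: amber bottle, 64 mm across, 210 mm high, behind the chest's hinge side; origin under its centre.
- jug: Bystander: steel jug with a handle, 80 mm across, 110 mm high, at the chest's far end; origin under its centre.
- tumbler: Bystander: glass tumbler 74 mm across, 100 mm high, at the robot's far left; origin under its centre.
- cup: Bystander: white cup with a handle, 76 mm across, 60 mm high, at the robot's far right; origin under its centre.
- tamper: Bystander: steel coffee tamper, 58 mm across, 92 mm high, in front of the chest, at the robot's end; origin under its centre.

How it is judged:
On the way, in this order (a step that is already met when the one before it is completed fails the run):
1. the pin is out of the staple and lies released in the tray, the lid still down (x of pin_mid in the frame of tray between -0.085 and 0.085 m and y of pin_mid in the frame of tray between -0.065 and 0.065 m and z of pin_mid in the frame of tray below 0.04 m and contact force between the fingers and pin below 0.1 N and value of joint lid below 0.1 rad), for 0.2 s.
2. the catch is held aside (more than 12 mm) while the lid rises past it (value of joint catch above 0.012 m and value of joint lid above 0.03 rad), for 0.02 s.
At the end, for the whole second after the job is handed in: The lid stands still, open by more than 1.0 rad of its 1.2; the catch has sprung back to within 5 mm of rest; the pin lies at rest in the tray, its middle inside the tray's walls and less than 40 mm above its underside, released (value of joint lid above 1 rad and velocity of joint lid between -0.05 and 0.05 rad/s and value of joint catch below 0.005 m and x of pin_mid in the frame of tray between -0.085 and 0.085 m and y of pin_mid in the frame of tray between -0.065 and 0.065 m and z of pin_mid in the frame of tray below 0.04 m and contact force between the fingers and pin below 0.1 N and linear speed of pin below 0.02 m/s); the robot touches nothing.
It fails at once if a bystander (dish, jar, syrup bottle, jug, tumbler, cup or tamper) is pushed more than 30 mm (distance of any of dish, jar, syrup, jug, tumbler, cup, tamper from where it was at the start of the episode above 0.03 m).
It fails at once if a bystander is tipped by more than 0.4 rad (angle between any of dish, jar, syrup, jug, tumbler, cup, tamper's own z axis and vertical above 0.4 rad).
It also fails if it takes over 56 s, if anything falls off the work surface, if the arm or the gripper's body presses on something with over 40 N, if the wrist force passes 120 N, or if a joint passes its speed limit or range.

### The arm

A 6-joint arm with a two-finger parallel gripper is mounted at the origin on the work surface. World frame = base frame: x ahead of the robot, y to its left, z up, the work surface at z = 0. Lengths are in m, angles in rad, forces in N, time in s.
With the tool pointing down it reaches from about 0.275 to 1 m from the base axis. Payload 8.4 kg.
Tool frame: the origin (TCP) lies midway between the tips of the shut fingers; the grasp point (between the pads) lies 19 mm behind it (arm.tcp_to_grasp is the z of the grasp point in the tool frame, in m); z points along the fingers, y is the line along which they close (so a half turn about z gives the same grasp; the last joint's range is limited). The gripper opens to 85 mm and grips with 20 to 120 N. Pads are 22 mm wide; open, the fingers measure 114 mm over their backs; the gripper's body (76 mm by 85 mm) begins 54 mm behind the grasp point. The pads swing forward as they close: fully open they stand 13 mm farther back than shut.
Start: joints at [-1.274, 0.353, 1.633, -0, 1.155, -0.002], TCP at [0.184, -0.597, 0.231] pointing down, gripper open.
Joint ranges: [-2.63, 2.63], [-0.92, 2.1], [0.06, 2.66], [-1.3, 4.44], [0, 2.69], [-3.02, 3.02]. Speed limits (rad/s): [2.22, 2.22, 2.79, 3.14, 3.14, 3.14].

### API

Orientations are given as [roll, pitch, yaw] about the fixed x, y, z axes, in that order (R = Rz(yaw) Ry(pitch) Rx(roll)).
In Python, from rig import state, read_camera, job, arm gives the robot as it stands.
- The arm moves only by the tool jog_arm, never from a script. Its argument "commands" is a list of rows, each a list of 3 entries, a list of its own where there are three numbers: the finger opening in mm, from 0 to 85.4, then the shift along the world's x, y, z each as a share of 400 mm, from -1 to 1, then the turn about the world's z as a share of 120 degrees, from -1 to 1. A call has 1 to 12 rows; each row is the pose to reach, as a shift and turn from the pose commanded when the call began; what a row does not reach only later rows make up. A row lasts 1/8 s, in which the tool goes at most 62.5 mm and 10.7 degrees, less where a joint would pass 70% of its speed; a pose out of reach is approached as far as the arm can. A call with a number of a shift or a turn outside -1 to 1 is refused whole. A call with a gripper value outside its range is refused whole. The fingers move at their own pace and stop on an object; "grip_force" is the grip in N (left out, the last holds). Time passes only in rows, so rows that repeat a pose let the fingers close. It gives the time, the measured TCP pose, the force, the opening and the grip force at its end, in the units of the state.
- state(): the state, without advancing time (a new reading comes with each control period).
- read_camera(name): name is "scene" or "top" or "wrist"; returns a dict with "color" (480x640x3 uint8, red, green, blue), "fx", "fy", "cx", "cy" (pixels), "k1" (the pictures are not rectified: a ray, as slopes to the right and down, at radius r is drawn at 1 + k1 r^2 times it, then the intrinsics apply), "R" (3x3) and "t" (3): a world point X has camera coordinates R X + t. Camera axes: x right, y down, z forward; pixel columns grow to the right and rows downward; lengths in m; the calibration is good to about 2 mm. A picture is of the moment at which its call begins. There is no depth.
- job.close_job(): hands the job in; it is judged then, once.
The state is a dict: "clock": time; "joint_pos": joint angles; "dq": joint speeds; "joint_torque": joint torques, N m; "eef_pos": TCP position; "ee_rot": TCP orientation; "contact_force": force on the tool from outside, world axes, zero at the start; "ft_torque": the same for the moment, N m; "grip_width": finger opening in m; "grasp_force": force on a finger pad.
Only numpy, scipy, OpenCV 4.12 (cv2) and the standard library are available. Lean on these libraries where they do the work, as an engineer would, in place of code of your own. Each camera call takes 0.05 s, during which the arm holds its last target. There are 200 camera calls.

## Working session

There is one attempt and no reset: what is moved stays moved. The work goes in short steps, Python scripts to look and compute and a tool call to move; the robot and the scene stay as the last step left them, time stands still between calls to the robot, and variables do not carry over. Pictures are saved under pics/ and viewed, at most 10 in all, crops included, and the job is handed in when it is done.

Besides the shell and the picture viewer there is one more tool, called by a JSON object that holds its "api" and its "payload". jog_arm: Moves the arm, as the interface text tells. Its arguments: {"type":"object","properties":{"commands":{"type":"array"},"grip_force":{"type":"number"}},"required":["commands"]}

```bash
mkdir -p pics; ls; cat > h.py <<'E'
import numpy as np,cv2
from rig import state,read_camera,job,arm
def pix2ray(c,u,v):
    x=(u-c["cx"])/c["fx"];y=(v-c["cy"])/c["fy"];a,b=x,y
    for _ in range(20):
        k=1+c["k1"]*(a*a+b*b);a,b=x/k,y/k
    R=np.array(c["R"]);t=np.array(c["t"])
    return -R.T@t,R.T@np.array([a,b,1.])
def onz(c,u,v,z):
    o,d=pix2ray(c,u,v);return o+d*(z-o[2])/d[2]
def proj(c,X):
    p=np.array(c["R"])@np.array(X)+np.array(c["t"]);a,b=p[:2]/p[2];k=1+c["k1"]*(a*a+b*b)
    return np.array([a*k*c["fx"]+c["cx"],b*k*c["fy"]+c["cy"]])
def save(c,n):cv2.imwrite("pics/"+n+".png",cv2.cvtColor(c["color"],cv2.COLOR_RGB2BGR))
E
python3 - <<'E'
from h import *
for n in("top","scene"):
    c=read_camera(n);save(c,n+"0");print(n,c["fx"],c["k1"],(-np.array(c["R"]).T@c["t"]).round(3),np.array(c["R"]).round(2).tolist())
    np.save(n+".npy",c,allow_pickle=True)
s=state();print(s)
print([a for a in dir(arm) if a[0]!='_'])
E
```

```text
pics
top 499.1467542212158 -0.12172447107677828 [0.492 0.013 1.152] [[-0.01, -1.0, -0.01], [-0.99, 0.01, -0.13], [0.13, 0.01, -0.99]]
scene 602.3959615011884 0.008221823725207354 [ 1.196 -0.683  0.914] [[0.75, 0.66, 0.01], [0.44, -0.49, -0.75], [-0.49, 0.57, -0.66]]
{'clock': 0.1, 'joint_pos': array([-1.27444358e+00,  3.53583333e-01,  1.63404137e+00, -5.78633320e-06,
        1.15520857e+00, -2.41042973e-03]), 'dq': array([ 1.88451851e-03, -9.56797244e-04, -3.33272157e-03, -9.62868855e-05,
       -6.30132233e-04,  1.19308731e-03]), 'joint_torque': array([ 1.04387720e-03, -6.06355476e+01, -3.42818534e+01,  6.44469651e-05,
        3.79991528e-03,  1.09301858e-06]), 'eef_pos': array([ 0.18383097, -0.59691434,  0.23064185]), 'ee_rot': array([-3.14035203e+00,  2.30046870e-06,  2.98765520e-01]), 'contact_force': array([ 0.02356303, -1.32831705, -0.15836376]), 'ft_torque': array([-0.04151038,  0.0044885 ,  0.04249588]), 'grasp_force': 0.0, 'grip_width': 0.08556935752299066}
['IKError', 'tcp_to_grasp']
```

View pics/top0.png

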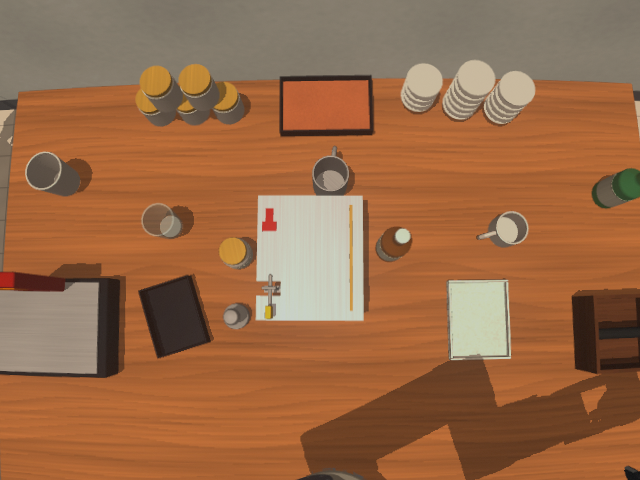

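View pics/scene0.png

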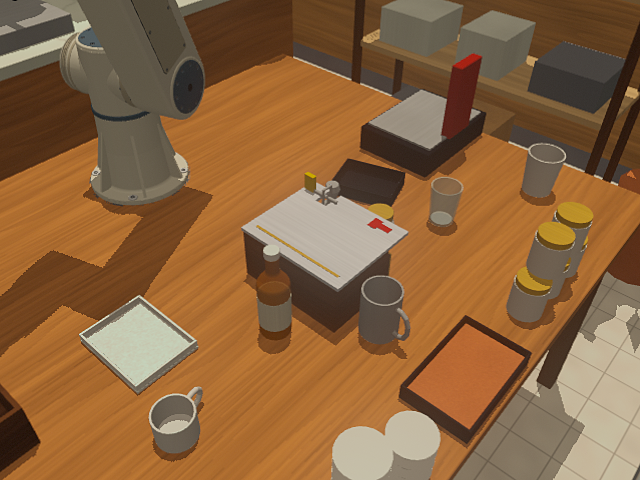

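The top view shows the lid with corners near (257,196), (362,196), (363,321) and (256,321). The pin head is at (269,312), the staple at (271,289) and the tray at (479,320). The jar is at (235,252) and the tamper at (236,316). The scene view shows the pin standing upright, and the chest front faces world +y.

```bash
cat > m.py <<'E'
from h import *
c=np.load("top.npy",allow_pickle=True).item();s=np.load("scene.npy",allow_pickle=True).item()
hsv=cv2.cvtColor(c["color"],cv2.COLOR_RGB2HSV)
def rect(mask,box,z,name):
    m=np.zeros(mask.shape,np.uint8);x0,y0,x1,y1=box;m[y0:y1,x0:x1]=mask[y0:y1,x0:x1]*255
    m=cv2.morphologyEx(m,cv2.MORPH_CLOSE,np.ones((5,5)))
    k=max(cv2.findContours(m,0,2)[0],key=cv2.contourArea)[:,0,:]
    P=np.array([onz(c,u,v,z)[:2] for u,v in k],np.float32)
    r=cv2.minAreaRect(P);print(name,np.round(r[0],4),np.round(r[1],4),round(r[2],1));return r,P
w=(hsv[...,1]<60)&(hsv[...,2]>140)
r,P=rect(w,(250,185,372,330),.126,"lid(.22x.26)")
t,_=rect(w,(440,270,520,370),.022,"tray(.18x.14)")
red=((hsv[...,0]<6)|(hsv[...,0]>174))&(hsv[...,1]>180)&(hsv[...,2]>120)
rect(red,(255,200,285,240),.126,"redmark")
yel=(hsv[...,0]>18)&(hsv[...,0]<32)&(hsv[...,1]>150)
rect(yel,(258,298,280,325),.166,"head top .026x.012")
rect(yel,(345,195,358,320),.127,"yellow strip")
bro=(hsv[...,0]>12)&(hsv[...,0]<26)&(hsv[...,1]>130)&(hsv[...,2]>150)
rect(bro,(215,235,248,262),.085,"jarcap .068")
# chest frame from lid: lid centre chest x -25
a=np.radians(r[2]); 
for k in range(4):
    an=a+k*np.pi/2
    if abs((an+np.pi/2+np.pi)%(2*np.pi)-np.pi)<np.pi/4: yaw=(an+np.pi)%(2*np.pi)-np.pi
ex=np.array([np.cos(yaw),np.sin(yaw)]);ey=np.array([-ex[1],ex[0]])
O=np.array(r[0])+0.025*ex
print("yaw",yaw,"O",O)
np.savez("chest.npz",O=O,yaw=yaw,tray=t[0])
def W(x,y,z):return np.r_[O+ex*x/1e3+ey*y/1e3,z/1e3]
def C(p):d=np.array(p[:2])-O;return (d@ex*1e3,d@ey*1e3)
for n,p in dict(staple=(-106,-65,126),edge=(-135,64,118),tab=(-122,60,86),pinhead=(-106,-113,166),hinge=(85,0,118)).items():
    print(n,W(*p).round(4),proj(c,W(*p)).round(0),proj(s,W(*p)).round(0))
for n,uv,z in (("jar",(232.5,250),.085),("tamper top",(232,317),.092),("syrup top",(403,236),.21),("jug",(330,174),.11)):
    p=onz(c,*uv,z);print(n,p.round(3),np.round(C(p),0))
E
python3 m.py
```

```text
lid(.22x.26) [0.5939 0.0399] [0.22   0.2584] 89.3
tray(.18x.14) [ 0.457 -0.341] [0.142 0.178] 88.9
redmark [0.675  0.1243] [0.0273 0.0424] 89.2
head top .026x.012 [0.4825 0.1214] [0.0118 0.0235] 89.9
yellow strip [ 0.6064 -0.0452] [0.0021 0.0561] 88.8
jarcap .068 [0.6178 0.2094] [0.059  0.0523] 89.3
yaw -1.583560991057701 O [0.5935861  0.01490069]
staple [0.5299 0.1217 0.126 ] [270. 289.] [326. 199.]
edge [0.6593 0.1491 0.118 ] [257. 227.] [382. 221.]
tab [0.6551 0.1361 0.086 ] [265. 231.] [375. 235.]
pinhead [0.4819 0.1223 0.166 ] [268. 312.] [310. 175.]
hinge [ 0.5925 -0.0701  0.118 ] [362. 257.] [287. 260.]
jar [0.615 0.207 0.085] [-193.   19.]
tamper top [0.472 0.206 0.092] [-190. -124.]
syrup top [ 0.624 -0.141  0.21 ] [156.  32.]
jug [ 0.774 -0.006  0.11 ] [ 18. 181.]
```

```bash
python3 - <<'E'
from h import *
c=np.load("top.npy",allow_pickle=True).item();s=np.load("scene.npy",allow_pickle=True).item()
a=cv2.resize(c["color"][185:335,205:375],None,fx=3.5,fy=3.5,interpolation=2);cv2.imwrite("pics/crop.png",a[...,::-1])
E
```

```text
(no output)
```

View pics/crop.png

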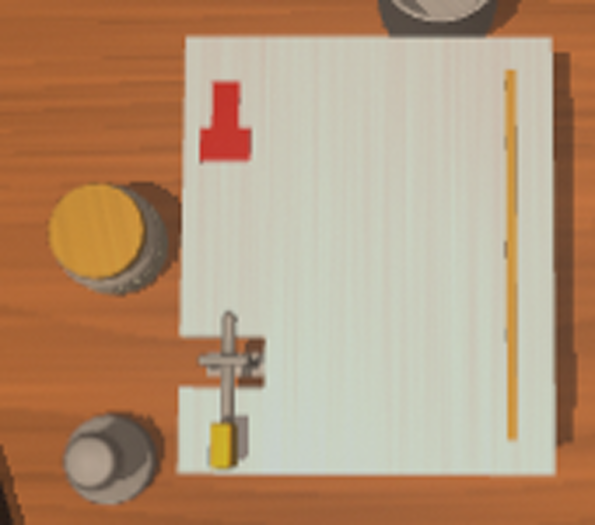

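The crop shows the pin rod through the staple with the yellow head upright at crop (224,446). The jar is close in front of the tab. The lid measures 220 x 258 mm and the pin and staple reproject correctly, so I'm moving now.

{"api": "jog_arm", "payload": {"commands": [[85, [0.2, 0.3, 0.1], -0.08], [85, [0.4, 0.6, 0.1], -0.149], [85, [0.6, 0.9, 0.1], -0.149], [85, [0.74, 1.0, 0.1], -0.149], [85, [0.74, 1.0, 0.1], -0.149], [85, [0.74, 1.0, 0.1], -0.149], [85, [0.74, 1.0, 0.1], -0.149], [85, [0.74, 1.0, 0.1], -0.149], [85, [0.74, 1.0, 0.1], -0.149], [85, [0.74, 1.0, 0.1], -0.149]], "grip_force": 60}}

```text
clock: 1.35
eef_pos: [0.4796, -0.1972, 0.2709]
ee_rot: [3.142, 0.001, -0.012]
contact_force: [-1.2, -0.5, -1.0]
grip_width: 0.0851
grasp_force: 0.0
```

{"api": "jog_arm", "payload": {"commands": [[85, [0.0, 0.2, 0], 0], [85, [0.0, 0.4, 0], 0], [85, [0.0, 0.6, 0], 0], [85, [0.007, 0.797, -0.02], 0], [85, [0.007, 0.797, -0.05], 0], [85, [0.007, 0.797, -0.05], 0], [85, [0.007, 0.797, -0.05], 0], [85, [0.007, 0.797, -0.05], 0]]}}

```text
clock: 2.35
eef_pos: [0.483, 0.1197, 0.2515]
ee_rot: [3.141, -0.0, -0.015]
contact_force: [0.7, 0.3, 0.1]
grip_width: 0.0848
grasp_force: 0.0
```

```bash
cat > look.py <<'E'
import sys
from h import *
c=read_camera("wrist");save(c,sys.argv[1]);hsv=cv2.cvtColor(c["color"],cv2.COLOR_RGB2HSV)
m=((hsv[...,0]>18)&(hsv[...,0]<32)&(hsv[...,1]>150)).astype(np.uint8)*255
for k in sorted(cv2.findContours(m,0,2)[0],key=cv2.contourArea)[-3:]:
    M=cv2.boundingRect(k);P=np.array([onz(c,*p,float(sys.argv[2]))[:2] for p in k[:,0,:]],np.float32);r=cv2.minAreaRect(P)
    print(M,np.round(r[0],4),np.round(r[1],4),round(r[2],1))
s=state();print(s["eef_pos"].round(4),s["ee_rot"].round(3),s["clock"],s["grip_width"],s["grasp_force"])
E
python3 look.py w1 .166
```

```text
(302, 214, 17, 45) [0.487  0.1233] [0.0113 0.0321] 89.1
(528, 0, 30, 146) [ 0.5885 -0.0206] [0.0046 0.0828] 88.9
(168, 19, 73, 77) [0.6007 0.1852] [0.0422 0.0428] 1.4
[0.483  0.1197 0.2516] [ 3.141 -0.    -0.016] 2.4 0.0848641758680104 0.0
```

{"api": "jog_arm", "payload": {"commands": [[85, [0, 0.007, -0.12], 0], [85, [0, 0.007, -0.22], 0], [85, [0, 0.007, -0.289], 0], [85, [0, 0.007, -0.289], 0], [85, [0, 0.007, -0.289], 0], [40, [0, 0.007, -0.289], 0], [0, [0, 0.007, -0.289], 0], [0, [0, 0.007, -0.289], 0], [0, [0, 0.007, -0.289], 0], [0, [0, 0.007, -0.289], 0], [0, [0, 0.007, -0.289], 0], [0, [0, 0.007, -0.289], 0]]}}

```text
clock: 3.9
eef_pos: [0.4828, 0.1243, 0.1357]
ee_rot: [-3.142, -0.0, -0.013]
contact_force: [0.0, 0.0, 1.3]
grip_width: 0.0109
grasp_force: 59.5
```

{"api": "jog_arm", "payload": {"commands": [[0, [-0.04, 0.0005, 0.002], 0], [0, [-0.08, 0.001, 0.002], 0], [0, [-0.12, 0.0015, 0.002], 0], [0, [-0.16, 0.002, 0.002], 0], [0, [-0.19, 0.002, 0.002], 0], [0, [-0.19, 0.002, 0.1], 0], [0, [-0.19, 0.002, 0.24], 0], [0, [-0.19, 0.002, 0.24], 0]]}}

```text
clock: 4.9
eef_pos: [0.409, 0.1259, 0.2355]
ee_rot: [-3.139, -0.008, -0.013]
contact_force: [-0.6, 0.0, -0.8]
grip_width: 0.0109
grasp_force: 59.4
```

{"api": "jog_arm", "payload": {"commands": [[0, [0.0, -0.2, 0], 0], [0, [0.0, -0.4, 0], 0], [0, [0.02, -0.6, 0], 0], [0, [0.04, -0.8, 0], 0], [0, [0.04, -1.0, 0], 0], [0, [0.04, -1.0, -0.1], 0], [0, [0.04, -1.0, -0.1], 0], [0, [0.04, -1.0, -0.1], 0], [0, [0.04, -1.0, -0.1], 0]]}}

```text
clock: 6.02
eef_pos: [0.4222, -0.2741, 0.1909]
ee_rot: [-3.14, 0.001, -0.014]
contact_force: [0.2, 0.6, -0.4]
grip_width: 0.0112
grasp_force: 59.3
```

```bash
python3 - <<'E'
from h import *
c=read_camera("top");save(c,"top2");c2=read_camera("wrist");s=state();print(s["eef_pos"].round(4),s["ee_rot"].round(3))
a=c["color"][150:420,380:580];a=cv2.resize(a,None,fx=2,fy=2)
b=cv2.resize(c2["color"],None,fx=.6,fy=.6)
o=np.zeros((540,790,3),np.uint8);o[:540,:400]=a;o[:288,400:784]=b;cv2.imwrite("pics/t2.png",o[...,::-1])
E
```

```text
[ 0.4228 -0.2739  0.1917] [-3.141 -0.    -0.012]
```

View pics/t2.png

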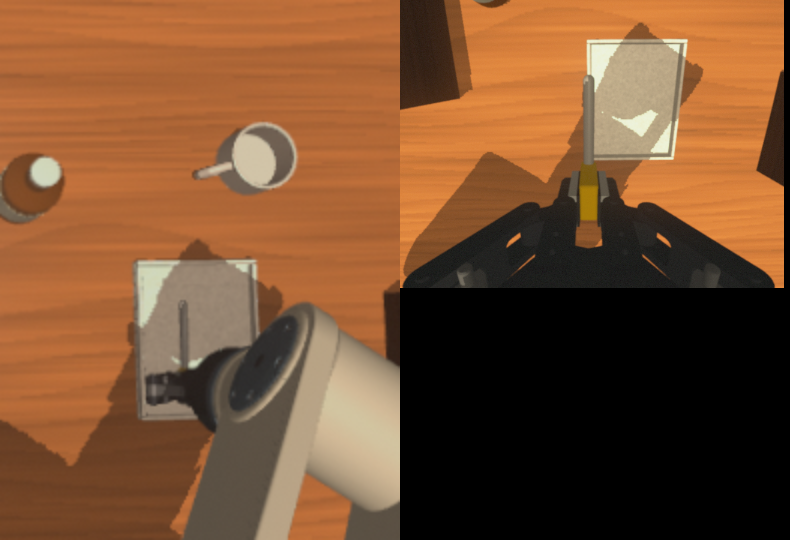

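The wrist view shows the pin held straight, head at (590,195), with the tray ahead. The pin hangs level. I'm lowering it and releasing.

{"api": "jog_arm", "payload": {"commands": [[0, [0.006, -0.168, -0.1], 0], [0, [0.006, -0.168, -0.25], 0], [0, [0.006, -0.168, -0.38], 0], [0, [0.006, -0.168, -0.42], 0], [0, [0.006, -0.168, -0.438], 0], [0, [0.006, -0.168, -0.438], 0], [0, [0.006, -0.168, -0.438], 0], [25, [0.006, -0.168, -0.438], 0], [40, [0.006, -0.168, -0.438], 0], [40, [0.006, -0.168, -0.438], 0], [40, [0.006, -0.168, -0.438], 0], [40, [0.006, -0.168, -0.438], 0]]}}

```text
clock: 7.62
eef_pos: [0.4252, -0.3421, 0.0164]
ee_rot: [-3.141, 0.0, -0.013]
contact_force: [-0.5, -0.2, 0.3]
grip_width: 0.04
grasp_force: 0.0
```

```bash
python3 - <<'E'
from h import *
c2=read_camera("wrist");s=state();print(s["eef_pos"].round(4),s["ee_rot"].round(3),s["grip_width"],s["grasp_force"],s["contact_force"])
save(c2,"w3")
E
```

```text
[ 0.4251 -0.3421  0.0164] [-3.141  0.    -0.013] 0.039924138314215374 0.0 [ 0.82652467 -0.04599063 -0.01087463]
```

View pics/w3.png

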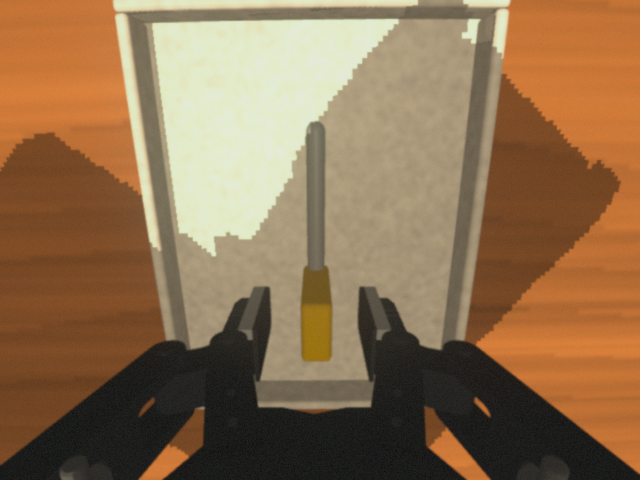

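Clock 7.6 s. The pin stands upright and released in the tray, its head at (316,330) between the open fingers, so step 1 is met. The jog interface cannot tilt the tool. I'll therefore re-grip the pin by its rod and use the upright head as a hook: it pushes the tab sideways and its top lifts the lid.

{"api": "jog_arm", "payload": {"commands": [[40, [0.072, 0, 0], 0], [40, [0.072, 0, -0.015], 0], [40, [0.072, 0, -0.026], 0], [40, [0.072, 0, -0.026], 0], [20, [0.072, 0, -0.026], 0], [0, [0.072, 0, -0.026], 0], [0, [0.072, 0, -0.026], 0], [0, [0.072, 0, -0.026], 0], [0, [0.072, 0, -0.026], 0], [0, [0.072, 0, -0.026], 0]], "grip_force": 120}}

```text
clock: 8.93
eef_pos: [0.4538, -0.3422, 0.0065]
ee_rot: [3.141, 0.0, -0.013]
contact_force: [-2.0, -0.1, 5.7]
grip_width: 0.0028
grasp_force: 111.4
```

{"api": "jog_arm", "payload": {"commands": [[0, [0, 0, 0.1], 0], [0, [0, 0, 0.25], 0], [0, [0, 0, 0.25], 0], [0, [0, 0, 0.25], 0]]}}

```text
clock: 9.43
eef_pos: [0.4538, -0.3419, 0.1059]
ee_rot: [3.142, -0.0, -0.013]
contact_force: [0.1, 0.3, -1.3]
grip_width: 0.0023
grasp_force: 111.2
```

```bash
python3 - <<'E'
from h import *
c2=read_camera("wrist");s=state();print(s["eef_pos"].round(4),s["grip_width"],s["grasp_force"],s["contact_force"])
c=read_camera("scene");save(c,"s4")
o=np.zeros((480,800,3),np.uint8);o[:360,:480]=cv2.resize(c2["color"],(480,360));o[:360,480:]=cv2.resize(c["color"][240:420,60:220],(320,360));cv2.imwrite("pics/w4.png",o[:360,:,::-1])
E
```

```text
[ 0.4533 -0.3416  0.1051] 0.0027531781979616174 111.24493718147278 [-0.1687927  -0.34095923 -1.40339956]
```

View pics/w4.png

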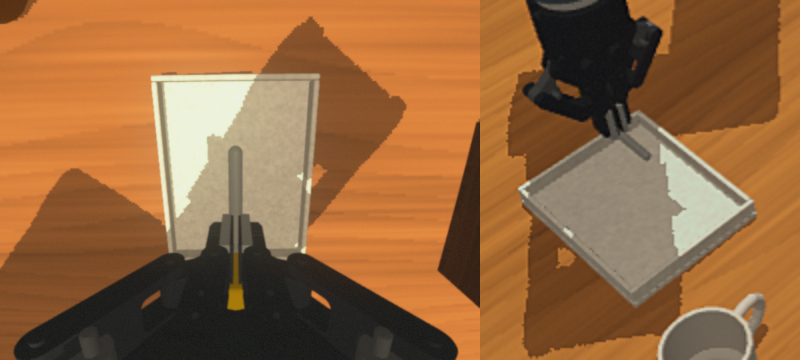

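The picture shows the rod held level in the fingertips, with the yellow head back at (235,297). Next I carry it over the chest, turning so the head points at the chest.

{"api": "jog_arm", "payload": {"commands": [[0, [0, 0, 0.15], 0], [0, [0, 0.05, 0.3], 0], [0, [0, 0.15, 0.4], 0.05], [0, [0.05, 0.3, 0.4], 0.12], [0, [0.1, 0.45, 0.4], 0.2], [0, [0.15, 0.6, 0.4], 0.28], [0, [0.2, 0.75, 0.4], 0.36], [0, [0.25, 0.9, 0.4], 0.44], [0, [0.25, 1.0, 0.4], 0.5], [0, [0.25, 1.0, 0.4], 0.5], [0, [0.25, 1.0, 0.4], 0.5]]}}

```text
clock: 10.9
eef_pos: [0.5534, 0.0575, 0.2648]
ee_rot: [-3.14, 0.002, 1.033]
contact_force: [1.0, 0.2, -1.2]
grip_width: 0.0029
grasp_force: 111.3
```

{"api": "jog_arm", "payload": {"commands": [[0, [0.12, 0.12, 0], 0], [0, [0.24, 0.24, 0], 0], [0, [0.346, 0.333, 0], 0], [0, [0.346, 0.333, 0], 0], [0, [0.346, 0.333, -0.15], 0], [0, [0.346, 0.333, -0.25], 0], [0, [0.346, 0.333, -0.25], 0], [0, [0.346, 0.333, -0.25], 0]]}}

```text
clock: 11.9
eef_pos: [0.6933, 0.1901, 0.1679]
ee_rot: [3.14, -0.001, 1.032]
contact_force: [-0.4, -0.2, 0.8]
grip_width: 0.0023
grasp_force: 111.4
```

```bash
cat > cmb.py <<'E'
import sys
from h import *
c2=read_camera("wrist");c=read_camera("scene");t=read_camera("top");s=state()
z=np.load("chest.npz");O=z["O"];y=float(z["yaw"]);ex=np.array([np.cos(y),np.sin(y)]);ey=np.array([-ex[1],ex[0]])
d=s["eef_pos"][:2]-O;print("t",s["clock"],"tcp",s["eef_pos"].round(4),"chest",(d@ex*1e3).round(1),(d@ey*1e3).round(1),"phi",round(90-np.degrees(s["ee_rot"][2]+.013),1),s["ee_rot"].round(3),"F",s["contact_force"].round(1),"M",s["ft_torque"].round(2),s["grip_width"].round(4))
o=np.zeros((600,800,3),np.uint8);o[:300,:400]=cv2.resize(c2["color"],(400,300));o[:600,400:]=cv2.resize(c["color"][110:350,260:420],(400,600));o[300:,:400]=cv2.resize(t["color"][150:330,190:430],(400,300));cv2.imwrite("pics/%s.png"%sys.argv[1],o[...,::-1])
E
python3 cmb.py c5
```

```text
Traceback (most recent call last):
  File "cmb.py", line 5, in <module>
    d=s["eef_pos"][:2]-O;print("t",s["clock"],"tcp",s["eef_pos"].round(4),"chest",(d@ex*1e3).round(1),(d@ey*1e3).round(1),"phi",round(90-np.degrees(s["ee_rot"][2]+.013),1),s["ee_rot"].round(3),"F",s["contact_force"].round(1),"M",s["ft_torque"].round(2),s["grip_width"].round(4))
                                                                                                                                                                                                                                                             ^^^^^^^^^^^^^^^^^^^^^
AttributeError: 'float' object has no attribute 'round'
```

{"api": "jog_arm", "payload": {"commands": [[0, [0, 0, -0.12], 0], [0, [0, 0, -0.2], 0], [0, [0, 0, -0.231], 0], [0, [0, 0, -0.231], 0], [0, [-0.033, -0.031, -0.231], 0], [0, [-0.048, -0.037, -0.231], 0], [0, [-0.063, -0.043, -0.231], 0], [0, [-0.063, -0.043, -0.231], 0]]}}

```text
clock: 13.05
eef_pos: [0.668, 0.1754, 0.0754]
ee_rot: [3.14, -0.003, 1.034]
contact_force: [-1.0, 5.5, 1.8]
grip_width: 0.0026
grasp_force: 112.0
```

```bash
sed -i 's/s\["grip_width"\].round(4)/s["grip_width"]/' cmb.py; python3 cmb.py c5
```

```text
t 13.2 tcp [0.6679 0.1754 0.0753] chest -161.5 72.3 phi 30.0 [ 3.141e+00 -3.000e-03  1.034e+00] F [-1.3  5.6  2.2] M [0.57 0.12 0.09] 0.0023056980819715412
```

View pics/c5.png

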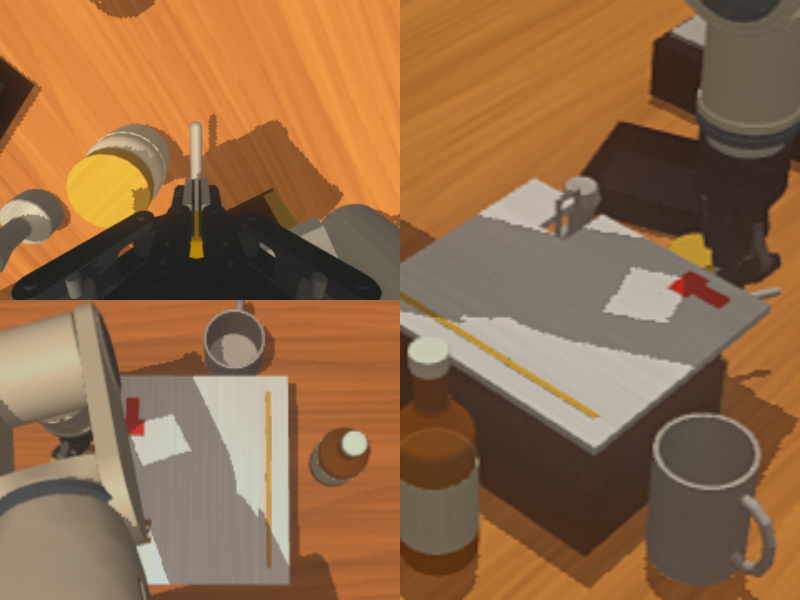

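In the views the pin is level and entering beside the jar. The 5.5 N is finger linkage touching the lid's edge, because of the 30° yaw. I'll square the tool up while keeping the tip in place.

{"api": "jog_arm", "payload": {"commands": [[0, [-0.012, 0.009, 0], 0.06], [0, [-0.025, 0.011, 0], 0.125], [0, [-0.035, 0.009, 0], 0.17], [0, [-0.045, 0.002, 0], 0.217], [0, [-0.045, -0.004, 0], 0.217], [0, [-0.045, -0.008, 0], 0.217], [0, [-0.045, -0.008, 0], 0.217]]}}

```text
clock: 14.08
eef_pos: [0.6495, 0.1706, 0.0739]
ee_rot: [3.141, -0.0, 1.487]
contact_force: [0.1, 0.1, -1.4]
grip_width: 0.0024
grasp_force: 111.8
```

```bash
python3 cmb.py c6
```

```text
t 14.225 tcp [0.6493 0.1707 0.0737] chest -156.5 53.7 phi 4.0 [ 3.142 -0.     1.488] F [ 0.   0.3 -0.9] M [ 0.01  0.09 -0.04] 0.002818919995793096
```

{"api": "jog_arm", "payload": {"commands": [[0, [0.015, 0, 0], 0], [0, [0.03, -0.001, 0], 0], [0, [0.045, -0.001, 0], 0], [0, [0.058, -0.001, 0], 0], [0, [0.058, -0.001, 0], 0]]}}

```text
clock: 14.85
eef_pos: [0.6721, 0.1703, 0.0733]
ee_rot: [-3.14, 0.0, 1.488]
contact_force: [-5.4, 1.4, 0.7]
grip_width: 0.0024
grasp_force: 111.9
```

```bash
python3 cmb.py c7
```

```text
t 15.0 tcp [0.6718 0.1703 0.0733] chest -156.4 76.2 phi 4.0 [-3.14   0.     1.488] F [-5.6  1.5  0.3] M [ 0.29  0.87 -0.19] 0.0024441349773162736
```

View pics/c7.png

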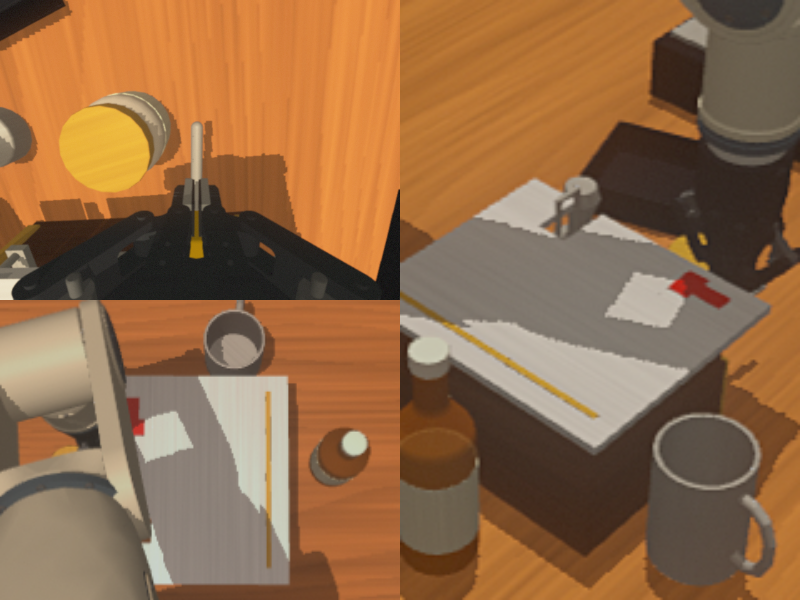

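The scene is unchanged and the wrist view shows the pin straight. The 5.6 N spring force means the catch is about 17 mm aside. I'm lifting now.

{"api": "jog_arm", "payload": {"commands": [[0, [0.005, 0, 0.01], 0], [0, [0.005, 0, 0.02], 0], [0, [0.005, 0, 0.03], 0], [0, [0.005, 0, 0.04], 0], [0, [0.005, 0, 0.05], 0], [0, [0.005, 0, 0.06], 0], [0, [0.005, 0, 0.06], 0]]}}

```text
clock: 15.88
eef_pos: [0.6738, 0.1701, 0.0975]
ee_rot: [-3.14, 0.0, 1.488]
contact_force: [-5.8, 1.3, -8.5]
grip_width: 0.0024
grasp_force: 111.2
```

```bash
python3 cmb.py c8
```

```text
t 16.025 tcp [0.6738 0.1701 0.0974] chest -156.2 78.3 phi 4.0 [-3.14   0.     1.488] F [-5.   0.8 -9.3] M [ 0.53  0.93 -0.23] 0.0024922384270687384
```

View pics/c8.png

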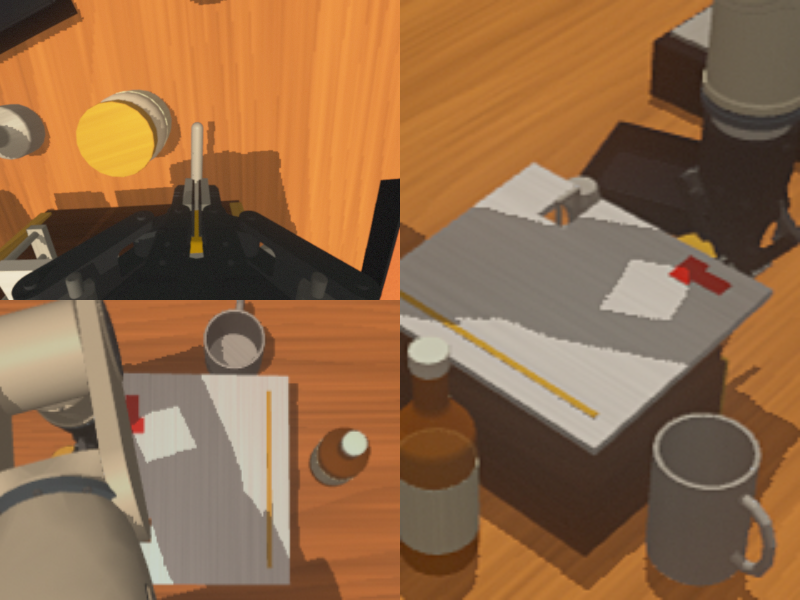

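Scene view: the lid's front edge has risen about 19 mm with the catch still held aside at about 5.5 N, so step 2 is met. I'm continuing up along the lid's arc.

{"api": "jog_arm", "payload": {"commands": [[0, [0, 0, 0.02], 0], [0, [0, -0.003, 0.04], 0], [0, [0, -0.008, 0.065], 0], [0, [0, -0.014, 0.09], 0], [0, [0, -0.022, 0.115], 0], [0, [0, -0.03, 0.14], 0], [0, [0, -0.04, 0.165], 0], [0, [0, -0.05, 0.19], 0], [0, [0, -0.06, 0.215], 0], [0, [0, -0.06, 0.215], 0]]}}

```text
clock: 17.27
eef_pos: [0.6749, 0.1463, 0.1851]
ee_rot: [3.14, -0.001, 1.488]
contact_force: [-0.6, -0.7, -1.8]
grip_width: 0.0024
grasp_force: 112.0
```

```bash
python3 cmb.py c9
```

```text
t 17.425 tcp [0.6749 0.1465 0.1844] chest -132.6 79.6 phi 4.0 [ 3.14  -0.     1.489] F [-0.6  0.5 -1.4] M [-0.02 -0.03 -0.  ] 0.002566797441263907
```

View pics/c9.png

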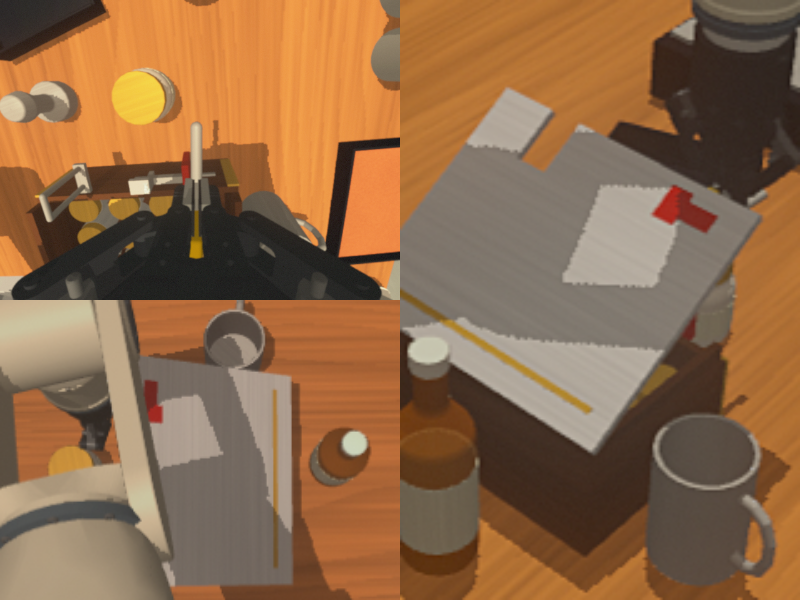

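The lid stands at about 0.5 rad and stays there, and the catch has been let go (wrench about 0). I'm backing out, then taking the pin to the tray over the top.

{"api": "jog_arm", "payload": {"commands": [[0, [0, 0.15, 0], 0], [0, [0, 0.17, 0.1], 0], [0, [0, 0.17, 0.25], 0], [0, [0, 0.17, 0.37], 0], [0, [-0.05, 0.1, 0.37], -0.09], [0, [-0.13, -0.03, 0.37], -0.18], [0, [-0.21, -0.16, 0.37], -0.27], [0, [-0.3, -0.3, 0.37], -0.36], [0, [-0.38, -0.44, 0.37], -0.45], [0, [-0.46, -0.58, 0.37], -0.54], [0, [-0.52, -0.72, 0.37], -0.63], [0, [-0.55, -0.85, 0.37], -0.717]]}}

```text
clock: 18.92
eef_pos: [0.4534, -0.1952, 0.3325]
ee_rot: [3.141, -0.002, -0.017]
contact_force: [0.1, 0.1, -0.3]
grip_width: 0.0024
grasp_force: 112.1
```

```bash
python3 -c "
from h import *
s=state();print(s['eef_pos'],s['ee_rot'])"
```

```text
[ 0.45340635 -0.19524045  0.33253858] [ 3.14074811e+00 -1.76128370e-03 -1.72753725e-02]
```

{"api": "jog_arm", "payload": {"commands": [[0, [0, -0.15, 0], 0], [0, [0, -0.3, -0.05], 0], [0, [0, -0.366, -0.15], 0], [0, [0, -0.366, -0.3], 0], [0, [0, -0.366, -0.45], 0], [0, [0, -0.366, -0.6], 0], [0, [0, -0.366, -0.72], 0], [0, [0, -0.366, -0.77], 0], [0, [0, -0.366, -0.8], 0], [0, [0, -0.366, -0.81], 0], [0, [0, -0.366, -0.81], 0]]}}

```text
clock: 20.3
eef_pos: [0.4549, -0.3405, 0.0084]
ee_rot: [3.141, -0.001, -0.011]
contact_force: [0.0, -0.4, -1.1]
grip_width: 0.003
grasp_force: 112.1
```

{"api": "jog_arm", "payload": {"commands": [[10, [0, 0, 0], 0], [20, [0, 0, 0], 0], [40, [0, 0, 0], 0], [40, [0, 0, 0], 0], [40, [0, 0, 0.1], 0], [40, [0, 0, 0.25], 0], [40, [0, 0, 0.4], 0], [20, [0, 0, 0.55], 0], [0, [0, 0, 0.7], 0], [0, [0, 0, 0.85], 0], [0, [0, 0, 0.85], 0]], "grip_force": 40}}

```text
clock: 21.68
eef_pos: [0.4561, -0.3415, 0.3532]
ee_rot: [3.136, -0.007, -0.012]
contact_force: [0.2, -0.6, -0.1]
grip_width: -0.0003
grasp_force: 0.0
```

```bash
cat > chk.py <<'E'
from h import *
from rig import state
s=state();print(s["clock"],s["eef_pos"].round(4),s["ee_rot"].round(3),s["contact_force"].round(1),s["grip_width"])
z=np.load("chest.npz");O=z["O"];y=float(z["yaw"]);ex=np.array([np.cos(y),np.sin(y)]);ey=np.array([-ex[1],ex[0]])
t=read_camera("top");c=read_camera("scene");save(t,"tt");save(c,"ss")
for cam,n in((t,"top"),(c,"scene")):
    hsv=cv2.cvtColor(cam["color"],cv2.COLOR_RGB2HSV)
    yel=((hsv[...,0]>18)&(hsv[...,0]<32)&(hsv[...,1]>120)&(hsv[...,2]>60)).astype(np.uint8)*255
    p=proj(cam,[.457,-.341,.01]).astype(int);m=np.zeros_like(yel);m[max(p[1]-60,0):p[1]+60,max(p[0]-60,0):p[0]+60]=yel[max(p[1]-60,0):p[1]+60,max(p[0]-60,0):p[0]+60]
    for k in cv2.findContours(m,0,2)[0]:
        if cv2.contourArea(k)>3:
            b=cv2.boundingRect(k);print(n,"yellow in tray",b,onz(cam,b[0]+b[2]/2,b[1]+b[3]/2,.025).round(3))
    red=(((hsv[...,0]<6)|(hsv[...,0]>174))&(hsv[...,1]>150)&(hsv[...,2]>60)).astype(np.uint8)*255
    for k in cv2.findContours(red,0,2)[0]:
        if 20<cv2.contourArea(k)<700: print(n,"red",cv2.boundingRect(k),cv2.contourArea(k))
# predicted red-mark pixel for angles (mark centre: r~195..220, y 64)
for th in np.arange(0,1.3,.1):
    r=.198;h=.008;x=.085-r*np.cos(th)-h*np.sin(th);zz=.118+r*np.sin(th)+h*np.cos(th)
    P=np.r_[O+ex*x+ey*.079,zz];print(round(th,1),proj(t,P).round(0),proj(c,P).round(0),end=" ; ")
E
python3 chk.py
```

```text
21.675 [ 0.4561 -0.3415  0.3532] [ 3.136 -0.007 -0.012] [ 0.2 -0.6 -0.1] -0.00030671012787042727
top yellow in tray (476, 327, 9, 12) [ 0.426 -0.342  0.025]
top red (273, 198, 14, 26) 204.0
scene yellow in tray (121, 316, 16, 23) [ 0.428 -0.339  0.025]
scene red (361, 184, 26, 19) 192.5
0.0 [267. 219.] [381. 226.] ; 0.1 [266. 218.] [382. 219.] ; 0.2 [266. 216.] [382. 212.] ; 0.3 [267. 214.] [382. 205.] ; 0.4 [269. 213.] [380. 199.] ; 0.5 [273. 211.] [379. 194.] ; 0.6 [277. 209.] [376. 189.] ; 0.7 [282. 208.] [373. 185.] ; 0.8 [289. 206.] [369. 182.] ; 0.9 [296. 205.] [365. 180.] ; 1.0 [305. 203.] [360. 178.] ; 1.1 [314. 202.] [354. 178.] ; 1.2 [325. 201.] [348. 179.] ;
```

The pin stands released in the tray at (0.426, -0.340) and the lid is at about 0.6 rad. Next I go back around with closed fingers to swing the lid open.

{"api": "jog_arm", "payload": {"commands": [[0, [0.04, 0.15, 0], 0.09], [0, [0.08, 0.3, 0], 0.18], [0, [0.13, 0.45, 0], 0.27], [0, [0.18, 0.6, 0], 0.36], [0, [0.23, 0.7, 0], 0.45], [0, [0.28, 0.8, 0], 0.54], [0, [0.34, 0.9, 0], 0.63], [0, [0.4, 1.0, 0], 0.717], [0, [0.45, 1.0, 0], 0.717], [0, [0.45, 1.0, 0], 0.717]]}}

```text
clock: 23.02
eef_pos: [0.6342, 0.0603, 0.3449]
ee_rot: [-3.138, 0.001, 1.491]
contact_force: [0.1, -0.1, -0.4]
grip_width: -0.0
grasp_force: 0.0
```

{"api": "jog_arm", "payload": {"commands": [[0, [0, 0.15, 0], 0], [0, [0, 0.317, 0], 0], [0, [0, 0.317, 0], 0], [0, [0, 0.317, -0.15], 0], [0, [0, 0.317, -0.3], 0], [0, [0, 0.317, -0.335], 0], [0, [0, 0.317, -0.335], 0]]}}

```text
clock: 23.9
eef_pos: [0.6342, 0.1858, 0.2138]
ee_rot: [-3.14, 0.001, 1.489]
contact_force: [-0.3, 0.8, 1.1]
grip_width: -0.0003
grasp_force: 0.0
```

```bash
python3 cmb.py d1
```

```text
t 24.05 tcp [0.6358 0.1868 0.2164] chest -172.4 40.1 phi 3.9 [ 3.138e+00 -1.000e-03  1.490e+00] F [-0.7  0.3  0.3] M [0.01 0.   0.07] 4.164938968992636e-05
```

{"api": "jog_arm", "payload": {"commands": [[0, [0, -0.07, 0], 0], [0, [0, -0.14, 0], 0], [0, [0, -0.165, 0.025], 0], [0, [0, -0.185, 0.046], 0], [0, [0, -0.217, 0.086], 0], [0, [0, -0.245, 0.11], 0], [0, [0, -0.275, 0.135], 0], [0, [0, -0.3, 0.154], 0], [0, [0, -0.33, 0.17], 0], [0, [0, -0.355, 0.184], 0], [0, [0, -0.375, 0.192], 0], [0, [0, -0.39, 0.2], 0]]}}

```text
clock: 25.55
eef_pos: [0.6363, 0.0326, 0.2981]
ee_rot: [3.135, -0.004, 1.49]
contact_force: [1.8, 8.7, 7.0]
grip_width: 0.0
grasp_force: 4.3
```

```bash
python3 cmb.py d2;python3 chk.py
```

```text
t 25.7 tcp [0.6362 0.0319 0.2977] chest -17.6 42.4 phi 3.9 [ 3.135e+00 -3.000e-03  1.490e+00] F [0.9 5.4 3.9] M [ 0.75 -0.24  0.03] -7.448056904749962e-05
25.7 [0.6362 0.0319 0.2977] [ 3.135e+00 -3.000e-03  1.490e+00] [0.9 5.4 3.9] -7.448056904749962e-05
top yellow in tray (476, 327, 9, 12) [ 0.426 -0.342  0.025]
top red (268, 226, 15, 6) 62.5
scene yellow in tray (121, 316, 15, 23) [ 0.427 -0.34   0.025]
scene red (366, 227, 13, 19) 139.0
scene red (334, 170, 24, 23) 229.5
0.0 [267. 219.] [381. 226.] ; 0.1 [266. 218.] [382. 219.] ; 0.2 [266. 216.] [382. 212.] ; 0.3 [267. 214.] [382. 205.] ; 0.4 [269. 213.] [380. 199.] ; 0.5 [273. 211.] [379. 194.] ; 0.6 [277. 209.] [376. 189.] ; 0.7 [282. 208.] [373. 185.] ; 0.8 [289. 206.] [369. 182.] ; 0.9 [296. 205.] [365. 180.] ; 1.0 [305. 203.] [360. 178.] ; 1.1 [314. 202.] [354. 178.] ; 1.2 [325. 201.] [348. 179.] ;
```

{"api": "jog_arm", "payload": {"commands": [[0, [0, 0.08, 0], 0], [0, [0, 0.2, 0], 0], [0, [0, 0.35, 0.1], 0], [0, [0, 0.35, 0.2], 0], [0, [0, 0.35, 0.2], 0], [0, [0, 0.35, 0.2], 0]]}}

```text
clock: 26.55
eef_pos: [0.6344, 0.1706, 0.3749]
ee_rot: [3.14, -0.001, 1.49]
contact_force: [0.4, -0.1, -1.7]
grip_width: -0.0
grasp_force: 0.0
```

```bash
python3 chk.py | grep -v "^0.0"; python3 - <<'E'
from h import *
z=np.load("chest.npz");O=z["O"];y=float(z["yaw"]);ex=np.array([np.cos(y),np.sin(y)]);ey=np.array([-ex[1],ex[0]])
t=np.load("top.npy",allow_pickle=True).item();c=np.load("scene.npy",allow_pickle=True).item()
for d in (0,.02):
    P=[np.r_[O+ex*a+ey*(b+d),.110] for a in(-.122,-.084) for b in(.06,.068)]
    print(d,[proj(t,p).round(0).tolist() for p in P],[proj(c,p).round(0).tolist() for p in P])
E
```

```text
26.55 [0.6344 0.1706 0.3749] [ 3.14e+00 -1.00e-03  1.49e+00] [ 0.4 -0.1 -1.7] -8.553358131266576e-06
top yellow in tray (476, 327, 9, 12) [ 0.426 -0.342  0.025]
top red (265, 226, 18, 6) 77.5
top red (324, 189, 7, 28) 106.5
scene yellow in tray (121, 316, 15, 23) [ 0.427 -0.34   0.025]
scene red (366, 227, 13, 19) 139.5
scene red (334, 170, 24, 23) 231.5
0 [[264.0, 230.0], [264.0, 226.0], [282.0, 230.0], [282.0, 226.0]] [[376.0, 226.0], [379.0, 228.0], [365.0, 235.0], [368.0, 236.0]]
0.02 [[264.0, 220.0], [264.0, 217.0], [282.0, 220.0], [282.0, 217.0]] [[384.0, 230.0], [387.0, 232.0], [372.0, 239.0], [375.0, 241.0]]
```

The lid is at about 1.2 rad. The catch is back at rest: its red tab sits at top rows 226–231, which matches zero travel. The pin stands in the tray and the robot is clear of everything.

```bash
python3 -c "
from rig import job
print(job.close_job())"
```

```text
the job is handed in; nothing more can be done
None
```

I handed the job in at about 26.6 s: the lid stands open at about 1.2 rad, the catch is back at rest, the pin is released in the tray, and the robot is clear. The jog commands could not tilt the fingers, so after first laying the pin in the tray I picked it up again to push the catch and lift the lid, then put it back. The hand-in returned no verdict, and I did not measure the bystanders at the end.

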